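# Lay the spice jar back in the sloped spice insert

### The arm

A 6-joint arm with a two-finger parallel gripper is mounted at the origin on the work surface. World frame = base frame: x ahead of the robot, y to its left, z up, the work surface at z = 0. Lengths are in m, angles in degrees, forces in N, time in s.
With the tool pointing down it reaches from about 0.25 to 0.725 m from the base axis. Payload 9.7 kg.
Tool frame: the origin (TCP) lies on the centre line of the jaws, within the pads' length; the fingertips stand 14 mm ahead of it and the grasp point (between the pads) lies 5 mm behind it; z points along the fingers, y is the line along which they close (so a half turn about z gives the same grasp; the last joint's range is limited). The gripper opens to 85 mm and grips with 20 to 120 N. Pads are 22 mm wide; open, the fingers measure 114 mm over their backs; the gripper's body (76 mm by 85 mm) begins 54 mm behind the grasp point. The pads swing forward as they close: fully open they stand 13 mm farther back than shut.
Start: joints at [70.13, 4.979, 10.078, 95.1, 0, 90], TCP at [0.187, 0.517, 0.245] pointing down, gripper open.
Joint ranges: [-179.16, 179.16], [-48.56, 103.87], [-65.8, 70.77], [-126.05, 130.52], [-82.76, 87.17], [-180, 180]. Speed limits (degrees/s): [127.2, 127.2, 147.25, 180, 180, 180].

### API

Orientations are given as [roll, pitch, yaw] about the fixed x, y, z axes, in that order (R = Rz(yaw) Ry(pitch) Rx(roll)).
In Python, from station import get_obs, snapshot, get_calibration, job_done gives the robot as it stands.
- The arm moves only by the tool move_arm, never from a script. Its argument "plan" is a list of rows, each an object of numbers: "grip": the closure, from 0 (fully open) to 1 (shut); "dx", "dy", "dz": the shift along the tool's x, y, z as a fraction of full scale; "yaw": the turn about the tool's z as a fraction of full scale. A call has 1 to 8 rows; each row shifts and turns the commanded pose from where the row before left it, along the tool's axes as they then stand; what a row does not reach is not made up. Full scale, the value 1, is 0.04 m for a shift and 2 pi rad for a turn. A row lasts 1/8 s, in which the tool goes at most 62.5 mm and 10.7 degrees, less where a joint would pass 70% of its speed; a pose out of reach is approached as far as the arm can. A call with a number of a shift or a turn outside -1 to 1 is refused whole. A call with a gripper value outside its range is refused whole. The fingers move at their own pace and stop on an object; "grip_force" is the grip in N (left out, the last holds). Time passes only in rows, so rows that do not move let the fingers close. It gives the time, the measured TCP pose, the force, the opening and the grip force at its end, in the units of the state.
- get_obs(): the state, without advancing time (a new reading comes with each control period).
- snapshot(name): name is "scene" or "top"; returns (picture, depth): 400x640x3 uint8, red, green, blue; 400x640 float32, m along the optical axis (not along the pixel's ray), 0 where there is no reading.
- get_calibration(name): a dict with "camera_matrix" (3x3 intrinsics, pixels), "world_from_camera" (4x4, takes a point from camera to world coordinates). Camera axes: x right, y up, looking along -z (the intrinsics and any distortion apply to the point x, -y, -z); pixel columns grow to the right and rows downward; lengths in m; the calibration is good to about 2 mm. A picture is of the moment at which its call begins. get_calibration takes no time and is no camera call.
- job_done(): hands the job in; it is judged then, once.
The state is a dict: "time": time; "qpos": joint angles; "joint_velocities": joint speeds; "joint_efforts": joint torques, N m; "position": TCP position; "eef_rot": TCP orientation; "ft_force": force on the tool from outside, world axes, zero at the start; "moment": the same for the moment, N m; "opening": finger opening in m; "gripper_force": force on a finger pad.
Only numpy, scipy, OpenCV 4.12 (cv2) and the standard library are available. Lean on these libraries where they do the work, as an engineer would, in place of code of your own. Each camera call takes 0.05 s, during which the arm holds its last target. There are 200 camera calls.

### The job

Take the red spice jar that was left standing under the front of the wire shelf and put it back in the sloped spice insert, lying in the gap in the front tier like its neighbours: cap up the slope, base down against the lip, flat on one side. Pinch it by its cap and, with its base edge pressed on the insert (or on the worktop), let it swing down between the fingers until it lies; do not drop it. Do not bump the shelf, and leave everything else where it is.

Things in the scene. Friction and masses are not known exactly. Their poses are not given: they have to be found in the camera images.
- jar_cap (a point): centre of the red jar's black grip cap: round, 46 mm across, 32 mm tall, 108 mm above the jar's base and 16 mm below its top. z axis: along the jar from base to cap; x and y: square to the sides of the glass. The jar starts standing upright on the worktop within 9 mm of the shelf's origin, below the shelf's front edge, its sides within 12 degrees of square to the shelf
- jar_mid (a point): centre of the red jar, half-way up, on its axis; same axes. The jar is loose, about 0.22 kg, 124 mm tall: glass 46 mm square from the base to 84 mm, a neck 38 mm across, then the cap from 92 mm to the top
- shelf: fixed chrome wire shelf, 360 mm wide (y), on 4 thin corner legs. Origin on the worktop where the red jar stands; x points away from the robot, under the shelf. Deck from 12 mm nearer the robot than the origin to 158 mm beyond it, 205 to 213 mm up, small jars on it to 290 mm. The gripper cannot come straight down on the red jar: it must lean back towards the robot
- insert: fixed beech spice insert of two sloped tiers, 296 mm wide (y). Origin on the worktop under the middle of the front tier; x points away from the robot, up the slope. Front deck: 136 mm long, rises at 22 degrees towards +x, meets its lip at x -60 mm, 8 mm up; the lip stands 12 mm square to the deck, 6 mm thick. The rear tier (142 mm behind) is full. The gap is at y = 0
- insert_home (a point): where the red jar's centre (half-way up) is when it lies in its place: base against the lip, flat on the deck, in the middle of the gap
- table: the wooden worktop, its top at height 0. A springform pan (far left, 70 mm tall) and an egg carton (far right, 72 mm tall) stand on it, both out of the way, over 0.43 m from the middle line
- turmeric_mid (a point): centre of the yellow jar (same shape as the red one, loose) lying in the front tier at y +105 mm of the insert; leave alone
- basil_mid (a point): centre of the green jar (same shape as the red one, loose) lying in the front tier at y -105 mm of the insert; leave alone
- salt_mid (a point): centre of the salt mill (pale wood, 140 mm tall, 48 mm across, loose), standing under the shelf 105 mm to one side of the red jar; leave alone
- oil_mid (a point): centre of the oil bottle (green glass with a cork, 135 mm tall, 52 mm across, loose), standing under the shelf 105 mm to the other side of the red jar; leave alone
- cup: small steel measuring cup, 72 mm across, 44 mm tall, flat handle 85 mm long towards its -x at 41 mm height, loose; origin under the bowl's centre; leave alone
- tomato: red tomato, 70 mm across, 50 mm tall, loose; origin under its centre; leave alone
Not all that is in view belongs to the job. What is shaped like the part that bears oil_mid but purple is not meant. Leave any yellow look-alike of the part that bears salt_mid alone.

How it is judged:
By the outcome, as a careful person would: the job done as asked, in the order asked, and still so for the second after the job is handed in, with the robot touching nothing.
It also fails if it takes over 51 s, if anything falls off the work surface, if the arm or the gripper's body presses on something with over 40 N, if the wrist force passes 120 N, or if a joint passes its speed limit or range.

## Working session

There is one attempt and no reset: what is moved stays moved. The work goes in short steps, Python scripts to look and compute and a tool call to move; the robot and the scene stay as the last step left them, time stands still between calls to the robot, and variables do not carry over. Pictures are saved under pics/ and viewed, at most 10 in all, crops included, and the job is handed in when it is done.

Besides the shell and the picture viewer there is one more tool, called after ">>>" by a JSON object that holds its "method" and its "body". move_arm: Moves the arm, as the interface text tells. Its arguments: {"type":"object","properties":{"plan":{"type":"array","items":{"type":"object","properties":{"grip":{"type":"number"},"dx":{"type":"number","minimum":-1,"maximum":1},"dy":{"type":"number","minimum":-1,"maximum":1},"dz":{"type":"number","minimum":-1,"maximum":1},"yaw":{"type":"number","minimum":-1,"maximum":1}}}},"grip_force":{"type":"number"}},"required":["plan"]}

```bash
ls; mkdir -p pics
python3 - <<'E'
from station import *
import cv2,numpy as np
print(get_obs())
for n in("scene","top"):
    p,d=snapshot(n);c=get_calibration(n)
    cv2.imwrite(f"pics/{n}0.png",p[:,:,::-1]);np.savez(f"{n}0.npz",p=p,d=d,K=c["camera_matrix"],T=c["world_from_camera"])
    print(n,{k:np.round(v,3).tolist() for k,v in c.items() if not isinstance(v,str)})
E
```

```text
pics
{'time': 0.0, 'qpos': array([7.01301200e+01, 5.00986563e+00, 1.00339727e+01, 9.50986871e+01,
       9.33544857e-04, 8.99992194e+01]), 'joint_velocities': array([ 0.03798   , -0.00036226, -0.02581133, -0.02492758,  0.02675755,
       -0.01505019]), 'joint_efforts': array([-5.80615142e-04, -5.20389318e+01,  4.64802790e+01,  1.65752345e-02,
        5.73405191e-05, -2.56139361e-05]), 'position': array([0.18686163, 0.51706165, 0.24459058]), 'eef_rot': array([-1.79925420e+02, -9.34560129e-04,  1.60130899e+02]), 'ft_force': array([ 0.46519076,  0.31212884, -0.3009818 ]), 'moment': array([-0.03336273, -0.02879832,  0.05036409]), 'gripper_force': 0.0, 'opening': 0.08540082221466706}
scene {'camera_matrix': [[500.546, 0.0, 322.906], [0.0, 500.546, 199.002], [0.0, 0.0, 1.0]], 'world_from_camera': [[0.967, -0.191, 0.171, 0.702], [0.256, 0.663, -0.704, -1.106], [0.021, 0.724, 0.69, 1.126], [0.0, 0.0, 0.0, 1.0]]}
top {'camera_matrix': [[423.02, 0.0, 318.898], [0.0, 423.02, 200.074], [0.0, 0.0, 1.0]], 'world_from_camera': [[0.017, 0.995, -0.096, 0.336], [-1.0, 0.016, -0.003, -0.028], [-0.002, 0.096, 0.995, 1.326], [0.0, 0.0, 0.0, 1.0]]}
```

View pics/scene0.png

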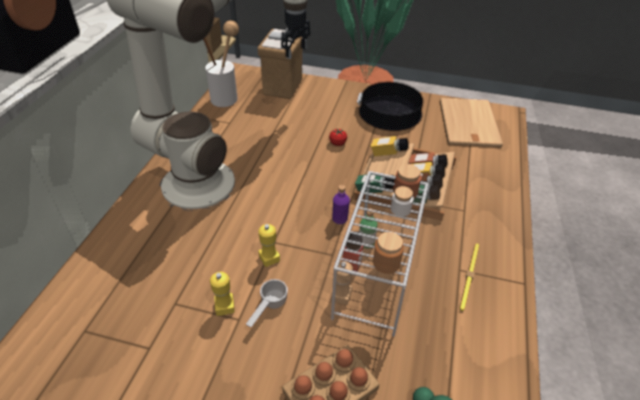

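View pics/top0.png

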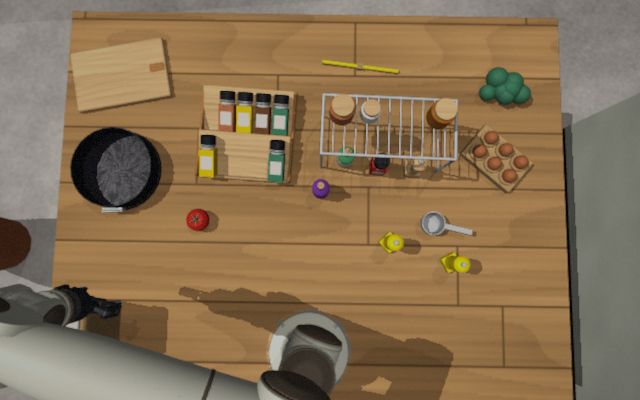

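The top view shows the red jar near (380,163) under the shelf's front edge, with the gap in the insert's front tier near (242,158). A purple decoy bottle stands at (321,188) and yellow decoy mills at (393,243) and (460,263). The next step is to measure these.

```bash
cat > h.py <<'E'
import numpy as np,cv2
def load(f):
    z=np.load(f);return z["p"],z["d"],z["K"],z["T"]
def world(d,K,T):
    v,u=np.mgrid[:d.shape[0],:d.shape[1]]
    P=np.stack([(u-K[0,2])/K[0,0]*d,-(v-K[1,2])/K[1,1]*d,-d],-1)
    W=P@T[:3,:3].T+T[:3,3];W[d==0]=np.nan;return W
def proj(X,K,T):
    c=(np.asarray(X)-T[:3,3])@T[:3,:3];return np.stack([K[0,2]+K[0,0]*c[...,0]/-c[...,2],K[1,2]+K[1,1]*c[...,1]/c[...,2]],-1)
E
python3 - <<'E'
from h import *
p,d,K,T=load("top0.npz");W=world(d,K,T)
np.set_printoptions(precision=3,suppress=True,linewidth=200)
for n,(u,v) in dict(purple=(321,187),redcap=(380,163),red2=(378,168),tom=(198,220),yel1=(396,243),yel2=(463,264),cup=(433,223),handle=(460,230),turm_cap=(208,142),turm_b=(207,165),bas_cap=(277,146),bas_b=(276,170),railL=(320,162),railR=(456,160),insFL=(197,180),insFR=(291,183),deckmid=(242,160),deckbot=(242,175),decktop=(242,140)).items(): print(n,W[v,u],p[v,u])
# red jar pixels
a=p.astype(int)
m=(a[...,0]>110)&(a[...,1]<70)&(a[...,2]<70);m[:, :340]=0;m[:,420:]=0
print(np.nanmean(W[m],0),m.sum())
big=cv2.resize(p[80:200,300:470,::-1],None,fx=4.5,fy=4.5,interpolation=cv2.INTER_CUBIC);cv2.imwrite("pics/shelf.png",big)
p2=load("scene0.npz")[0];big=cv2.resize(p2[140:300,310:470,::-1],None,fx=3.7,fy=3.7,interpolation=cv2.INTER_CUBIC);cv2.imwrite("pics/shelf2.png",big)
E
```

```text
purple [ 0.488 -0.03   0.135] [180 144 101]
redcap [ 0.561 -0.198  0.127] [38 37 37]
red2 [ 0.548 -0.194  0.117] [29 32 31]
tom [0.392 0.339 0.053] [126  89  65]
yel1 [ 0.333 -0.241  0.141] [173 175 174]
yel2 [ 0.278 -0.427  0.139] [173 174 172]
cup [ 0.397 -0.381  0.006] [175 178 175]
handle [ 0.375 -0.454  0.039] [171 173 170]
turm_cap [0.623 0.309 0.09 ] [35 32 35]
turm_b [0.558 0.315 0.066] [188 185 178]
bas_cap [0.614 0.103 0.089] [37 37 39]
bas_b [0.546 0.107 0.066] [189 186 178]
railL [ 0.566 -0.026  0.101] [98 89 78]
railR [ 0.557 -0.389  0.209] [142 126 111]
insFL [ 0.521  0.363 -0.001] [125  94  59]
insFR [0.516 0.065 0.001] [113  83  52]
deckmid [0.582 0.217 0.03 ] [184 153 108]
deckbot [0.537 0.219 0.012] [186 154 111]
decktop [0.64  0.215 0.052] [187 156 111]
[ 0.574 -0.181  0.111] 39
```

View pics/shelf.png

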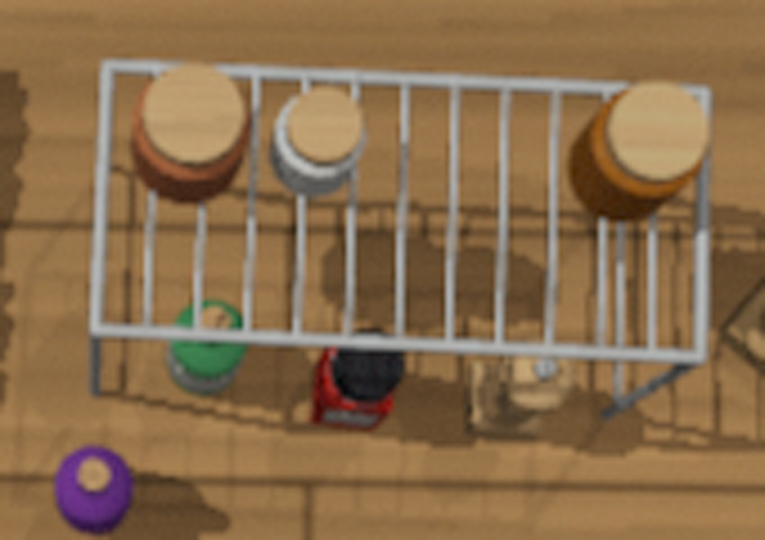

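View pics/shelf2.png

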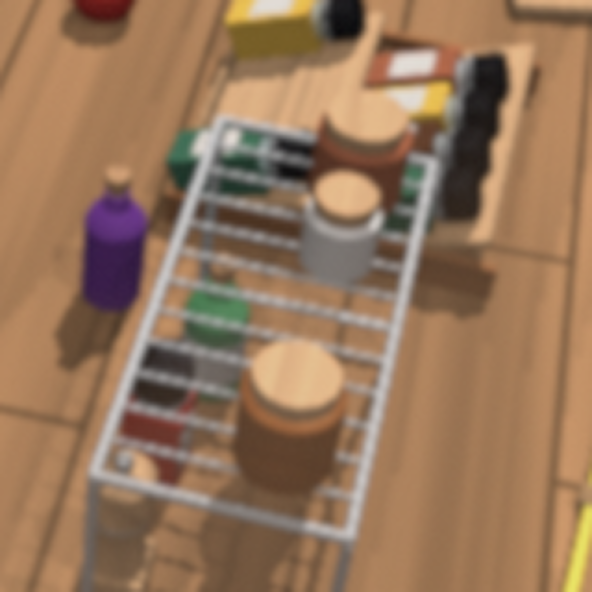

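The red jar's cap top is centred at about crop (368,367), which is (381.8,161.5) in the full image. The front rail runs from crop (95,332) to (700,357). I'll work out the shelf and insert frames while trying the arm's first move.

```bash
cat >> h.py <<'E'
def hit(u,v,z,K,T):
    r=T[:3,:3]@np.array([(u-K[0,2])/K[0,0],-(v-K[1,2])/K[1,1],-1.]);return T[:3,3]+r*(z-T[2,3])/r[2]
E
python3 - <<'E'
from h import *
p,d,K,T=load("top0.npz");W=world(d,K,T)
np.set_printoptions(precision=4,suppress=True,linewidth=200)
f=lambda x,y,z:hit(300+x/4.5-.4,80+y/4.5-.4,z,K,T)
L=f(95,332,.209);R=f(700,357,.209);print("rail",L,R,"yaw",np.degrees(np.arctan2(-(L-R)[0],(L-R)[1])))
print("back",f(105,67,.209),f(708,90,.209))
print("cap",f(368,367,.124))
# cap from depth
x=W[150:178,368:396];m=(x[...,2]>.115)&(x[...,2]<.132);print("cap depth",np.nanmean(x[m],0),m.sum(),np.nanmin(x[m],0),np.nanmax(x[m],0))
for n,z in (("frontface base corners",.0),): print(n,f(315,420,.0),f(388,428,.0))
# insert deck plane in gap
x=W[138:178,228:258].reshape(-1,3);x=x[np.isfinite(x).all(1)]
A=np.c_[x[:,:2],np.ones(len(x))];
for _ in range(3):
    s=np.linalg.lstsq(A,x[:,2],rcond=None)[0];r=np.abs(A@s-x[:,2]);A,x=A[r<.006],x[r<.006]
print("plane",s,np.degrees(np.arctan(np.hypot(s[0],s[1]))),"dir yaw",np.degrees(np.arctan2(s[1],s[0])),len(x))
a=p.astype(int)
g=lambda m:(np.nanmean(W[m],0),m.sum())
ins=p[70:195,190:305,::-1];cv2.imwrite("pics/ins.png",cv2.resize(ins,None,fx=4.7,fy=4.7,interpolation=cv2.INTER_CUBIC))
E
```

```text
rail [ 0.569  -0.0273  0.209 ] [ 0.5597 -0.3873  0.209 ] yaw -1.4779175600168437
back [ 0.7316 -0.0307  0.209 ] [ 0.7231 -0.3945  0.209 ]
cap [ 0.5668 -0.2023  0.124 ]
cap depth [ 0.5649 -0.2021  0.123 ] 162 [ 0.5471 -0.2249  0.1157] [ 0.5914 -0.1807  0.13  ]
frontface base corners [ 0.5523 -0.183   0.    ] [ 0.5474 -0.2344  0.    ]
plane [ 0.3946 -0.0239 -0.1971] 21.571583865039496 dir yaw -3.468308007025209 1138
```

View pics/ins.png

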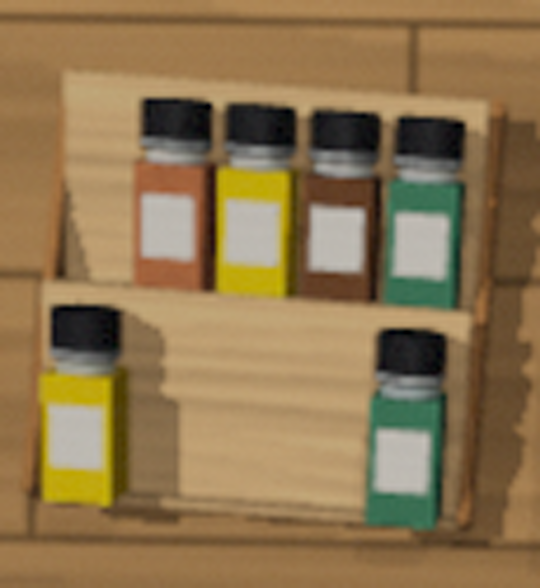

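>>> {"method": "move_arm", "body": {"plan": [{"dz": -1}, {"dz": -1}, {"dz": -1}, {"dz": -1}]}}

```text
$.plan[0]: bad value
```

The insert view shows the front-tier gap between yellow (crop (80,430)) and green (crop (405,455)), and it is empty. That row was refused, so I'll give every field.

>>> {"method": "move_arm", "body": {"plan": [{"grip": 0, "dx": 0, "dy": 0, "dz": -1, "yaw": 0}, {"grip": 0, "dx": 0, "dy": 0, "dz": -1, "yaw": 0}, {"grip": 0, "dx": 0, "dy": 0, "dz": -1, "yaw": 0}, {"grip": 0, "dx": 0, "dy": 0, "dz": -1, "yaw": 0}]}}

```text
time: 0.6
position: [0.1869, 0.517, 0.4063]
eef_rot: [-180.0, -0.0, 160.1]
ft_force: [0.6, 0.9, -1.0]
opening: 0.0857
gripper_force: 0.0
```

```bash
cat > plan.py <<'E'
import numpy as np,json,sys
from scipy.spatial.transform import Rotation as Ro
from station import get_obs
def rows(target,dpsi=0,n=8,grip=0):
    "n rows from present pose to target position, turning dpsi deg about tool z (evenly)"
    o=get_obs();R=Ro.from_euler('xyz',o["eef_rot"],degrees=True);p=np.array(o["position"])
    step=(np.array(target)-p)/n;out=[]
    for i in range(n):
        l=R.inv().apply(step)/.04;y=dpsi/n/360
        out.append([round(x,3) for x in (*l,y)]);R=R*Ro.from_euler('z',dpsi/n,degrees=True)
    print("q",np.round(o["qpos"],1),"axes x,z",np.round(R.as_matrix()[:,[0,2]].T,3).tolist());print(*out,sep="\n")
E
python3 -c "
from plan import *
rows([.42,.0,.45],162,16)"
```

```text
q [ 70.1  13.1  38.2 115.1   0.   90. ] axes x,z [[0.999, -0.033, -0.0], [-0.0, -0.0, -1.0]]
[np.float64(-0.617), np.float64(-0.636), np.float64(-0.068), 0.028]
[np.float64(-0.719), np.float64(-0.518), np.float64(-0.068), 0.028]
[np.float64(-0.799), np.float64(-0.383), np.float64(-0.068), 0.028]
[np.float64(-0.854), np.float64(-0.237), np.float64(-0.068), 0.028]
[np.float64(-0.882), np.float64(-0.083), np.float64(-0.068), 0.028]
[np.float64(-0.883), np.float64(0.074), np.float64(-0.068), 0.028]
[np.float64(-0.856), np.float64(0.228), np.float64(-0.068), 0.028]
[np.float64(-0.803), np.float64(0.375), np.float64(-0.068), 0.028]
[np.float64(-0.725), np.float64(0.51), np.float64(-0.068), 0.028]
[np.float64(-0.624), np.float64(0.63), np.float64(-0.068), 0.028]
[np.float64(-0.503), np.float64(0.729), np.float64(-0.068), 0.028]
[np.float64(-0.367), np.float64(0.807), np.float64(-0.068), 0.028]
[np.float64(-0.22), np.float64(0.859), np.float64(-0.068), 0.028]
[np.float64(-0.065), np.float64(0.884), np.float64(-0.068), 0.028]
[np.float64(0.091), np.float64(0.882), np.float64(-0.068), 0.028]
[np.float64(0.244), np.float64(0.852), np.float64(-0.068), 0.028]
```

>>> {"method": "move_arm", "body": {"plan": [{"grip": 0, "dx": -0.62, "dy": -0.64, "dz": -0.07, "yaw": 0.028}, {"grip": 0, "dx": -0.72, "dy": -0.52, "dz": -0.07, "yaw": 0.028}, {"grip": 0, "dx": -0.8, "dy": -0.38, "dz": -0.07, "yaw": 0.028}, {"grip": 0, "dx": -0.85, "dy": -0.24, "dz": -0.07, "yaw": 0.028}, {"grip": 0, "dx": -0.88, "dy": -0.08, "dz": -0.07, "yaw": 0.028}, {"grip": 0, "dx": -0.88, "dy": 0.07, "dz": -0.07, "yaw": 0.028}, {"grip": 0, "dx": -0.86, "dy": 0.23, "dz": -0.07, "yaw": 0.028}, {"grip": 0, "dx": -0.8, "dy": 0.38, "dz": -0.07, "yaw": 0.028}]}}

```text
time: 1.6
position: [0.3046, 0.258, 0.4276]
eef_rot: [-180.0, 0.0, 79.2]
ft_force: [-0.4, 1.0, 0.2]
opening: 0.0852
gripper_force: 0.0
```

>>> {"method": "move_arm", "body": {"plan": [{"grip": 0, "dx": -0.72, "dy": 0.51, "dz": -0.07, "yaw": 0.028}, {"grip": 0, "dx": -0.62, "dy": 0.63, "dz": -0.07, "yaw": 0.028}, {"grip": 0, "dx": -0.5, "dy": 0.73, "dz": -0.07, "yaw": 0.028}, {"grip": 0, "dx": -0.37, "dy": 0.81, "dz": -0.07, "yaw": 0.028}, {"grip": 0, "dx": -0.22, "dy": 0.86, "dz": -0.07, "yaw": 0.028}, {"grip": 0, "dx": -0.06, "dy": 0.88, "dz": -0.07, "yaw": 0.028}, {"grip": 0, "dx": 0.09, "dy": 0.88, "dz": -0.07, "yaw": 0.028}, {"grip": 0, "dx": 0.24, "dy": 0.85, "dz": -0.07, "yaw": 0.028}]}}

```text
time: 2.6
position: [0.4236, -0.0054, 0.4499]
eef_rot: [-179.7, 0.0, -0.9]
ft_force: [0.6, 0.9, 0.1]
opening: 0.0857
gripper_force: 0.0
```

```bash
python3 -c "
from plan import *
rows([.3,.0,.5],0,1)"
```

```text
q [ -0.9  -1.5  27.8 119.3   0.3 180. ] axes x,z [[1.0, -0.016, -0.0], [-0.0, 0.005, -1.0]]
[np.float64(-3.093), np.float64(-0.091), np.float64(-1.25), 0.0]
```

>>> {"method": "move_arm", "body": {"plan": [{"grip": 0, "dx": 0, "dy": 0, "dz": 0, "yaw": -0.029}, {"grip": 0, "dx": 0, "dy": 0, "dz": 0, "yaw": -0.029}, {"grip": 0, "dx": 0, "dy": 0, "dz": 0, "yaw": -0.029}, {"grip": 0, "dx": 0, "dy": 0, "dz": 0, "yaw": -0.029}, {"grip": 0, "dx": 0, "dy": 0, "dz": 0, "yaw": -0.029}, {"grip": 0, "dx": 0, "dy": 0, "dz": 0, "yaw": -0.029}, {"grip": 0, "dx": 0, "dy": 0, "dz": 0, "yaw": -0.029}, {"grip": 0, "dx": 0, "dy": 0, "dz": 0, "yaw": -0.029}]}}

```text
time: 3.6
position: [0.4233, -0.0043, 0.4499]
eef_rot: [-179.9, -0.3, 83.2]
ft_force: [0.3, 0.0, 0.5]
opening: 0.0853
gripper_force: 0.0
```

>>> {"method": "move_arm", "body": {"plan": [{"grip": 0, "dx": 0, "dy": 0, "dz": 0, "yaw": -0.029}, {"grip": 0, "dx": 0, "dy": 0, "dz": 0, "yaw": -0.029}, {"grip": 0, "dx": 0, "dy": 0, "dz": 0, "yaw": -0.029}, {"grip": 0, "dx": 0, "dy": 0, "dz": 0, "yaw": -0.029}, {"grip": 0, "dx": 0, "dy": 0, "dz": 0, "yaw": -0.029}, {"grip": 0, "dx": 0, "dy": 0, "dz": 0, "yaw": -0.029}, {"grip": 0, "dx": 0, "dy": 0, "dz": 0, "yaw": -0.029}, {"grip": 0, "dx": 0, "dy": 0, "dz": 0, "yaw": -0.029}]}}

```text
time: 4.6
position: [0.4233, -0.0044, 0.4499]
eef_rot: [179.7, -0.1, 166.7]
ft_force: [0.1, 0.1, -0.3]
opening: 0.0853
gripper_force: 0.0
```

>>> {"method": "move_arm", "body": {"plan": [{"grip": 0, "dx": 0, "dy": 0, "dz": 0, "yaw": -0.029}, {"grip": 0, "dx": 0.8, "dy": 0, "dz": -0.3, "yaw": 0}, {"grip": 0, "dx": 0.8, "dy": 0, "dz": -0.3, "yaw": 0}, {"grip": 0, "dx": 0.8, "dy": 0, "dz": -0.3, "yaw": 0}, {"grip": 0, "dx": 0.8, "dy": 0, "dz": -0.3, "yaw": 0}]}}

```text
time: 5.22
position: [0.2944, 0.0027, 0.4983]
eef_rot: [179.7, -0.0, 176.8]
ft_force: [-0.4, -0.4, 0.8]
opening: 0.0853
gripper_force: 0.0
```

```bash
python3 -c "
from plan import *
rows([.3,.0,.5],0,1)"
```

```text
q [  0.3 -13.1  24.4 127.5   0.3   3.5] axes x,z [[-0.998, 0.056, 0.0], [-0.0, 0.005, -1.0]]
[np.float64(-0.144), np.float64(-0.058), np.float64(-0.042), 0.0]
```

>>> {"method": "move_arm", "body": {"plan": [{"grip": 0, "dx": 0.3, "dy": 0, "dz": -0.8, "yaw": 0}, {"grip": 0, "dx": 0.3, "dy": 0, "dz": -0.8, "yaw": 0}, {"grip": 0, "dx": 0.3, "dy": 0, "dz": -0.8, "yaw": 0}]}}

```text
time: 5.6
position: [0.2713, 0.0048, 0.5375]
eef_rot: [179.5, 3.2, 176.7]
ft_force: [0.2, 1.2, -0.1]
opening: 0.0852
gripper_force: 0.0
```

```bash
python3 -c "
from plan import *
rows([.3,.0,.5],0,1)"
```

```text
q [  0.7 -14.1  29.6 130.5   0.3   4. ] axes x,z [[-0.997, 0.057, -0.056], [0.056, 0.005, -0.998]]
[np.float64(-0.67), np.float64(-0.086), np.float64(0.975), 0.0]
```

The tilt appears at the wrist's joint limit, and it leans the right way. I'll keep pulling.

>>> {"method": "move_arm", "body": {"plan": [{"grip": 0, "dx": 0.2, "dy": 0, "dz": -1, "yaw": 0}, {"grip": 0, "dx": 0.2, "dy": 0, "dz": -1, "yaw": 0}, {"grip": 0, "dx": 0.2, "dy": 0, "dz": -1, "yaw": 0}, {"grip": 0, "dx": 0.2, "dy": 0, "dz": -1, "yaw": 0}, {"grip": 0, "dx": 0.2, "dy": 0, "dz": -1, "yaw": 0}, {"grip": 0, "dx": 0.2, "dy": 0, "dz": -1, "yaw": 0}]}}

```text
time: 6.35
position: [0.2427, 0.0081, 0.5979]
eef_rot: [178.7, 13.7, 176.6]
ft_force: [0.5, -1.1, 0.3]
opening: 0.0854
gripper_force: 0.0
```

```bash
python3 -c "
from plan import *
rows([.3,.0,.5],0,1)"
```

```text
q [ 1.800e+00 -1.800e+01  3.620e+01  1.305e+02  1.000e-01  5.100e+00] axes x,z [[-0.97, 0.058, -0.236], [0.237, 0.009, -0.971]]
[np.float64(-0.823), np.float64(-0.181), np.float64(2.715), 0.0]
```

>>> {"method": "move_arm", "body": {"plan": [{"grip": 0, "dx": 0.4, "dy": -0.04, "dz": -1, "yaw": 0}, {"grip": 0, "dx": 0.4, "dy": -0.04, "dz": -1, "yaw": 0}, {"grip": 0, "dx": 0.4, "dy": -0.04, "dz": -1, "yaw": 0}, {"grip": 0, "dx": 0.4, "dy": -0.04, "dz": -1, "yaw": 0}, {"grip": 0, "dx": 0.4, "dy": -0.04, "dz": -1, "yaw": 0}, {"grip": 0, "dx": 0.4, "dy": -0.04, "dz": -1, "yaw": 0}, {"grip": 0, "dx": 0.4, "dy": -0.04, "dz": -1, "yaw": 0}, {"grip": 0, "dx": 0.4, "dy": -0.04, "dz": -1, "yaw": 0}]}}

```text
time: 7.35
position: [0.1453, -0.0029, 0.6755]
eef_rot: [178.5, 33.1, 176.6]
ft_force: [-0.3, 0.2, 0.3]
opening: 0.0853
gripper_force: 0.0
```

```bash
python3 -c "
from plan import *
rows([.3,.0,.5],0,1)"
```

```text
q [ 23.5 -30.   41.2 130.4 -12.9  22.9] axes x,z [[-0.837, 0.049, -0.545], [0.546, -0.006, -0.838]]
[np.float64(-0.84), np.float64(0.15), np.float64(5.787), 0.0]
```

>>> {"method": "move_arm", "body": {"plan": [{"grip": 0, "dx": -0.4, "dy": 0, "dz": -1, "yaw": 0}, {"grip": 0, "dx": -0.4, "dy": 0, "dz": -1, "yaw": 0}, {"grip": 0, "dx": -0.4, "dy": 0, "dz": -1, "yaw": 0}, {"grip": 0, "dx": -0.4, "dy": 0, "dz": -1, "yaw": 0}]}}

```text
time: 7.85
position: [0.1748, -0.0167, 0.8073]
eef_rot: [179.2, 49.5, 177.7]
ft_force: [-0.4, 0.5, 0.5]
opening: 0.0853
gripper_force: 0.0
```

```bash
python3 -c "
from plan import *
rows([.42,-.1,.3],0,16)"
```

```text
q [ 21.2 -17.2  70.4 130.4 -16.9  15.7] axes x,z [[-0.648, 0.026, -0.761], [0.761, -0.017, -0.649]]
[np.float64(0.351), np.float64(-0.126), np.float64(0.808), 0.0]
[np.float64(0.351), np.float64(-0.126), np.float64(0.808), 0.0]
[np.float64(0.351), np.float64(-0.126), np.float64(0.808), 0.0]
[np.float64(0.351), np.float64(-0.126), np.float64(0.808), 0.0]
[np.float64(0.351), np.float64(-0.126), np.float64(0.808), 0.0]
[np.float64(0.351), np.float64(-0.126), np.float64(0.808), 0.0]
[np.float64(0.351), np.float64(-0.126), np.float64(0.808), 0.0]
[np.float64(0.351), np.float64(-0.126), np.float64(0.808), 0.0]
[np.float64(0.351), np.float64(-0.126), np.float64(0.808), 0.0]
[np.float64(0.351), np.float64(-0.126), np.float64(0.808), 0.0]
[np.float64(0.351), np.float64(-0.126), np.float64(0.808), 0.0]
[np.float64(0.351), np.float64(-0.126), np.float64(0.808), 0.0]
[np.float64(0.351), np.float64(-0.126), np.float64(0.808), 0.0]
[np.float64(0.351), np.float64(-0.126), np.float64(0.808), 0.0]
[np.float64(0.351), np.float64(-0.126), np.float64(0.808), 0.0]
[np.float64(0.351), np.float64(-0.126), np.float64(0.808), 0.0]
```

```bash
sed -i 's/out.append(\[round(x,3)/out.append([round(float(x),3)/' plan.py; sed -i 's/print(\*out,sep="\\n")/print(*(out if dpsi else out[:1]),sep="\\n")/' plan.py; python3 -c "
from plan import *
rows([.44,-.199,.215],0,24)"
```

```text
q [ 21.2 -17.2  70.4 130.4 -16.9  15.7] axes x,z [[-0.648, 0.026, -0.761], [0.761, -0.017, -0.649]]
[0.285, -0.187, 0.614, 0.0]
```

>>> {"method": "move_arm", "body": {"plan": [{"grip": 0, "dx": 0.28, "dy": -0.19, "dz": 0.61, "yaw": 0}, {"grip": 0, "dx": 0.28, "dy": -0.19, "dz": 0.61, "yaw": 0}, {"grip": 0, "dx": 0.28, "dy": -0.19, "dz": 0.61, "yaw": 0}, {"grip": 0, "dx": 0.28, "dy": -0.19, "dz": 0.61, "yaw": 0}, {"grip": 0, "dx": 0.28, "dy": -0.19, "dz": 0.61, "yaw": 0}, {"grip": 0, "dx": 0.28, "dy": -0.19, "dz": 0.61, "yaw": 0}, {"grip": 0, "dx": 0.28, "dy": -0.19, "dz": 0.61, "yaw": 0}, {"grip": 0, "dx": 0.28, "dy": -0.19, "dz": 0.61, "yaw": 0}]}}

```text
time: 8.85
position: [0.1983, -0.0449, 0.6202]
eef_rot: [179.5, 51.4, 176.9]
ft_force: [-0.5, -0.6, 0.7]
opening: 0.0855
gripper_force: 0.0
```

```bash
python3 -c "
from plan import *
rows([.44,-.199,.215],0,16)"
```

```text
q [ 69.5 -46.4  15.3 130.5 -48.   62.8] axes x,z [[-0.622, 0.034, -0.782], [0.781, -0.034, -0.623]]
[0.252, -0.226, 0.698, 0.0]
```

>>> {"method": "move_arm", "body": {"plan": [{"grip": 0, "dx": -0.6, "dy": 0, "dz": 0.75, "yaw": 0}, {"grip": 0, "dx": -0.6, "dy": 0, "dz": 0.75, "yaw": 0}, {"grip": 0, "dx": -0.6, "dy": 0, "dz": 0.75, "yaw": 0}, {"grip": 0, "dx": -0.6, "dy": 0, "dz": 0.75, "yaw": 0}, {"grip": 0, "dx": -0.6, "dy": 0, "dz": 0.75, "yaw": 0}, {"grip": 0, "dx": -0.6, "dy": 0, "dz": 0.75, "yaw": 0}]}}

```text
time: 9.6
position: [0.2229, -0.0006, 0.5985]
eef_rot: [-179.6, 47.0, 174.1]
ft_force: [-1.0, 0.3, -0.9]
opening: 0.0852
gripper_force: 0.0
```

```bash
python3 -c "
from plan import *
rows([.44,-.199,.215],0,16)"
```

```text
q [ 39.7 -47.1   9.5 110.  -31.8  35. ] axes x,z [[-0.678, 0.07, -0.731], [0.727, -0.082, -0.682]]
[0.186, -0.269, 0.681, 0.0]
```

>>> {"method": "move_arm", "body": {"plan": [{"grip": 0, "dx": -0.6, "dy": -0.1, "dz": 0.7, "yaw": 0}, {"grip": 0, "dx": -0.6, "dy": -0.1, "dz": 0.7, "yaw": 0}, {"grip": 0, "dx": -0.6, "dy": -0.1, "dz": 0.7, "yaw": 0}, {"grip": 0, "dx": -0.6, "dy": -0.1, "dz": 0.7, "yaw": 0}, {"grip": 0, "dx": -0.6, "dy": -0.1, "dz": 0.7, "yaw": 0}, {"grip": 0, "dx": -0.6, "dy": -0.1, "dz": 0.7, "yaw": 0}]}}

```text
time: 10.35
position: [0.3995, -0.0365, 0.5804]
eef_rot: [-179.9, 45.4, 173.3]
ft_force: [-0.2, -0.2, 0.3]
opening: 0.0853
gripper_force: 0.0
```

```bash
python3 -c "
from plan import *
rows([.44,-.199,.215],0,16)"
```

```text
q [ -3.8 -37.1   5.4  87.   -2.1   2. ] axes x,z [[-0.697, 0.081, -0.712], [0.707, -0.084, -0.702]]
[0.342, -0.244, 0.467, 0.0]
```

```bash
python3 -c "
from plan import *
rows([.464,-.190,.211],0,16)"
```

```text
q [ -3.8 -37.1   5.4  87.   -2.1   2. ] axes x,z [[-0.697, 0.081, -0.712], [0.707, -0.084, -0.702]]
[0.321, -0.226, 0.496, 0.0]
```

>>> {"method": "move_arm", "body": {"plan": [{"grip": 0, "dx": 0.34, "dy": -0.23, "dz": 0.5, "yaw": 0}, {"grip": 0, "dx": 0.34, "dy": -0.23, "dz": 0.5, "yaw": 0}, {"grip": 0, "dx": 0.34, "dy": -0.23, "dz": 0.5, "yaw": 0}, {"grip": 0, "dx": 0.34, "dy": -0.23, "dz": 0.5, "yaw": 0}, {"grip": 0, "dx": 0.34, "dy": -0.23, "dz": 0.5, "yaw": 0}, {"grip": 0, "dx": 0.34, "dy": -0.23, "dz": 0.5, "yaw": 0}, {"grip": 0, "dx": 0.34, "dy": -0.23, "dz": 0.5, "yaw": 0}, {"grip": 0, "dx": 0.34, "dy": -0.23, "dz": 0.5, "yaw": 0}]}}

```text
time: 11.35
position: [0.4273, -0.1135, 0.3898]
eef_rot: [-180.0, 45.4, 173.4]
ft_force: [0.5, 0.7, 0.1]
opening: 0.0859
gripper_force: 0.0
```

```bash
python3 -c "
from plan import *
rows([.464,-.190,.211],0,8)"
```

```text
q [-21.1 -47.6 -24.1  69.   10.3 -10.3] axes x,z [[-0.698, 0.081, -0.712], [0.707, -0.083, -0.702]]
[0.298, -0.224, 0.493, 0.0]
```

```bash
python3 -c "
from plan import *
rows([.488,-.16,.32],0,4)"
```

```text
q [-21.1 -47.6 -24.1  69.   10.3 -10.3] axes x,z [[-0.698, 0.081, -0.712], [0.707, -0.083, -0.702]]
[0.022, -0.245, 0.598, 0.0]
```

>>> {"method": "move_arm", "body": {"plan": [{"grip": 0, "dx": 0.02, "dy": -0.25, "dz": 0.6, "yaw": 0}, {"grip": 0, "dx": 0.02, "dy": -0.25, "dz": 0.6, "yaw": 0}, {"grip": 0, "dx": 0.02, "dy": -0.25, "dz": 0.6, "yaw": 0}, {"grip": 0, "dx": 0.02, "dy": -0.25, "dz": 0.6, "yaw": 0}]}}

```text
time: 11.85
position: [0.4888, -0.161, 0.3202]
eef_rot: [-180.0, 45.4, 173.4]
ft_force: [-0.0, -0.5, 0.9]
opening: 0.0856
gripper_force: 0.0
```

```bash
python3 -c "
from plan import *
rows([.489,-.192,.19],0,6)"
```

```text
q [-25.  -40.7 -29.5  57.3  13.  -13.1] axes x,z [[-0.698, 0.081, -0.712], [0.707, -0.083, -0.702]]
[0.375, -0.128, 0.392, 0.0]
```

>>> {"method": "move_arm", "body": {"plan": [{"grip": 0, "dx": 0.38, "dy": -0.13, "dz": 0.39, "yaw": 0}, {"grip": 0, "dx": 0.38, "dy": -0.13, "dz": 0.39, "yaw": 0}, {"grip": 0, "dx": 0.38, "dy": -0.13, "dz": 0.39, "yaw": 0}, {"grip": 0, "dx": 0.38, "dy": -0.13, "dz": 0.39, "yaw": 0}, {"grip": 0, "dx": 0.38, "dy": -0.13, "dz": 0.39, "yaw": 0}, {"grip": 0, "dx": 0.38, "dy": -0.13, "dz": 0.39, "yaw": 0}]}}

```text
time: 12.6
position: [0.4873, -0.192, 0.1894]
eef_rot: [-180.0, 45.4, 173.4]
ft_force: [-0.3, -0.2, 0.3]
opening: 0.0852
gripper_force: 0.0
```

Run:
```python
from plan import *
from station import *
import cv2
from h import *
rows([.5665,-.202,.109],0,6)
p,d=snapshot("scene");c=get_calibration("scene");K,T=np.array(c["camera_matrix"]),np.array(c["world_from_camera"])
print(np.round(proj(get_obs()["position"],K,T)),np.round(proj([.5665,-.202,.108],K,T)))
cv2.imwrite("pics/s1.png",cv2.resize(p[140:320,270:470,::-1],None,fx=3.3,fy=3.3,interpolation=cv2.INTER_CUBIC))
```

```text
q [-29.9 -41.3 -44.2  44.1  16.3 -16.8] axes x,z [[-0.698, 0.081, -0.712], [0.707, -0.082, -0.702]]
[0.005, -0.003, 0.472, 0.0]
[325. 212.] [352. 240.]
```

View pics/s1.png

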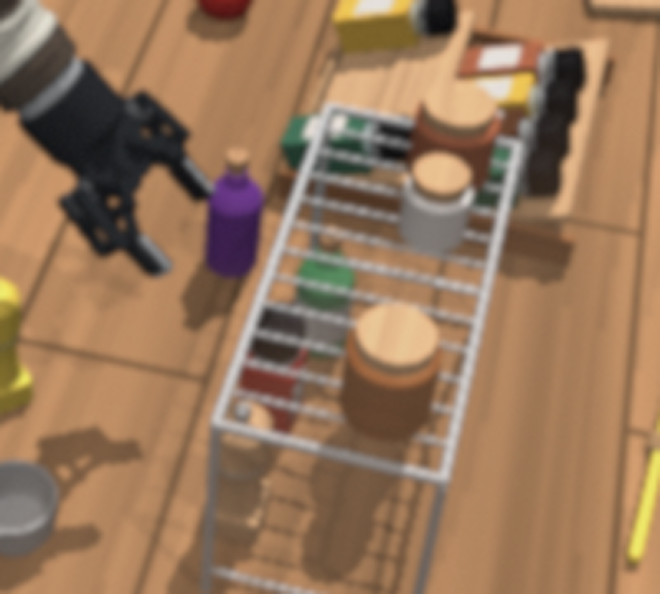

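The gripper is in front of the jar, and the cap is at crop (278,335), which is (354,241) full and matches my estimate. I'll go in and close.

>>> {"method": "move_arm", "body": {"plan": [{"grip": 0, "dx": 0, "dy": 0, "dz": 0.47, "yaw": 0}, {"grip": 0, "dx": 0, "dy": 0, "dz": 0.47, "yaw": 0}, {"grip": 0, "dx": 0, "dy": 0, "dz": 0.47, "yaw": 0}, {"grip": 0, "dx": 0, "dy": 0, "dz": 0.47, "yaw": 0}, {"grip": 0, "dx": 0, "dy": 0, "dz": 0.47, "yaw": 0}, {"grip": 0, "dx": 0, "dy": 0, "dz": 0.47, "yaw": 0}, {"grip": 0, "dx": 0, "dy": 0, "dz": 0, "yaw": 0}]}}

```text
time: 13.52
position: [0.5671, -0.2007, 0.11]
eef_rot: [180.0, 45.3, 173.4]
ft_force: [1.0, 0.8, 0.2]
opening: 0.0854
gripper_force: 0.0
```

>>> {"method": "move_arm", "body": {"plan": [{"grip": 1, "dx": 0, "dy": 0, "dz": 0, "yaw": 0}, {"grip": 1, "dx": 0, "dy": 0, "dz": 0, "yaw": 0}, {"grip": 1, "dx": 0, "dy": 0, "dz": 0, "yaw": 0}, {"grip": 1, "dx": 0, "dy": 0, "dz": 0, "yaw": 0}, {"grip": 1, "dx": 0, "dy": 0, "dz": 0, "yaw": 0}, {"grip": 1, "dx": 0, "dy": 0, "dz": 0, "yaw": 0}], "grip_force": 40}}

```text
time: 14.28
position: [0.5677, -0.2014, 0.1129]
eef_rot: [-179.9, 45.6, 173.5]
ft_force: [-1.9, -2.0, 7.1]
opening: 0.0447
gripper_force: 41.0
```

Run:
```python
from plan import *
rows([.5665,-.202,.111],0,2)
rows([.456,-.19,.18],0,6)
```

```text
q [-25.5 -26.6 -45.   27.6  13.3 -13.5] axes x,z [[-0.695, 0.079, -0.714], [0.709, -0.083, -0.7]]
[0.027, -0.009, 0.007, 0.0]
q [-25.5 -26.6 -45.   27.6  13.3 -13.5] axes x,z [[-0.695, 0.079, -0.714], [0.709, -0.083, -0.7]]
[0.128, -0.007, -0.53, 0.0]
```

>>> {"method": "move_arm", "body": {"plan": [{"grip": 1, "dx": 0, "dy": 0, "dz": -0.2, "yaw": 0}, {"grip": 1, "dx": 0, "dy": 0, "dz": -0.4, "yaw": 0}, {"grip": 1, "dx": 0.1, "dy": 0, "dz": -0.5, "yaw": 0}, {"grip": 1, "dx": 0.1, "dy": 0, "dz": -0.5, "yaw": 0}, {"grip": 1, "dx": 0.1, "dy": 0, "dz": -0.5, "yaw": 0}, {"grip": 1, "dx": 0, "dy": 0, "dz": -0.4, "yaw": 0}, {"grip": 1, "dx": 0, "dy": 0, "dz": -0.2, "yaw": 0}]}}

```text
time: 15.15
position: [0.4817, -0.191, 0.179]
eef_rot: [-180.0, 45.5, 173.4]
ft_force: [0.1, -0.0, -2.5]
opening: 0.0445
gripper_force: 41.0
```

Run:
```python
from plan import *
from station import *
import cv2
from h import *
rows([.5,.2,.25],0,16)
for n,(a,b,c_,e) in dict(scene=(120,300,230,430),top=(130,230,330,450)).items():
    p,d=snapshot(n);c=get_calibration(n);np.savez(f"{n}1.npz",p=p,d=d,K=c["camera_matrix"],T=c["world_from_camera"])
    if n=="scene":A=cv2.resize(p[a:b,c_:e,::-1],(500,450),interpolation=cv2.INTER_CUBIC)
    else:B=cv2.resize(p[a:b,c_:e,::-1],(300,250),interpolation=cv2.INTER_CUBIC)
B=cv2.copyMakeBorder(B,0,200,0,0,cv2.BORDER_CONSTANT);cv2.imwrite("pics/g1.png",np.hstack([A,B]))
```

```text
q [-30.2 -42.4 -45.9  43.5  16.6 -17.1] axes x,z [[-0.697, 0.08, -0.713], [0.708, -0.082, -0.701]]
[-0.05, 0.61, -0.108, 0.0]
```

View pics/g1.png

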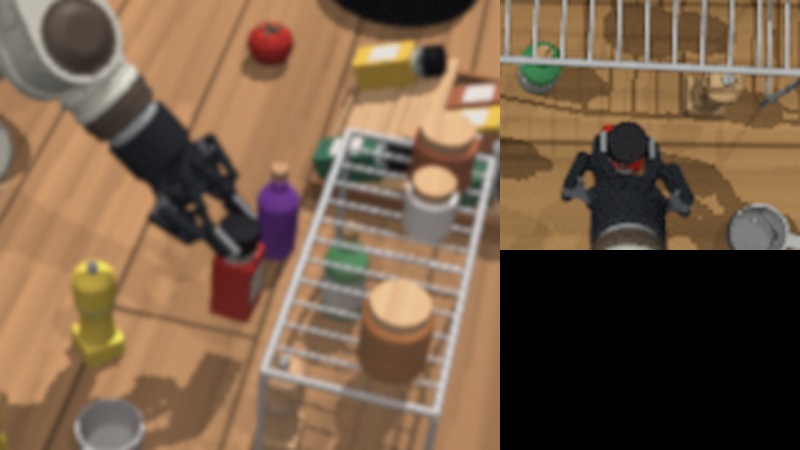

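The jar is held upright, with its cap between the pads. Next I'll measure the gap frame from the neighbours.

Run:
```python
from h import *
np.set_printoptions(precision=4,suppress=True)
p,d,K,T=load("top0.npz");W=world(d,K,T)
s=np.array([.3946,-.0239,-.1971]);n=np.array([-s[0],-s[1],1]);n/=np.linalg.norm(n)
H=(W@n)-s[2]*n[2]
X=W.reshape(-1,3);h=H.ravel();hsv=cv2.cvtColor(p,cv2.COLOR_RGB2HSV).reshape(-1,3)
e=np.radians(-3);ux=np.array([np.cos(e),np.sin(e)]);uy=np.array([-ux[1],ux[0]])
for nm,(y0,y1) in dict(turm=(.27,.36),bas=(.06,.15)).items():
    m=(h>.036)&(h<.056)&(X[:,1]>y0)&(X[:,1]<y1)&(X[:,0]>.5)&(X[:,0]<.66)
    q=X[m][:,:2];a=q@ux;b=q@uy
    print(nm,m.sum(),"h",np.median(h[m]),"along",np.percentile(a,[1,99]),"across",np.percentile(b,[1,50,99]),"mid xy",q.mean(0))
    c=np.cov(q.T);w,v=np.linalg.eigh(c);print(" axis yaw",np.degrees(np.arctan(v[1,1]/v[0,1])))
    lo=X[m][a<np.percentile(a,6)];print(" base-top edge",lo.mean(0))
# held cap
p,d,K,T=load("top1.npz");W=world(d,K,T);a=W[150:200,360:400].reshape(-1,3);m=(a[:,2]>.18)&(a[:,2]<.205)&(abs(a[:,1]+.19)<.021)&(a[:,0]>.455);print("held cap top",a[m].mean(0),np.percentile(a[m],[2,98],axis=0),m.sum())
```

```text
turm 600 h 0.0455001147700123 along [0.507  0.6216] across [0.3257 0.3475 0.3716] mid xy [0.5795 0.318 ]
 axis yaw -3.4014623702238587
 base-top edge [0.5267 0.3192 0.0525]
bas 582 h 0.04548271173541371 along [0.5054 0.6198] across [0.1164 0.1382 0.1618] mid xy [0.5664 0.1091]
 axis yaw -3.6668361075010285
 base-top edge [0.5144 0.1134 0.0514]
held cap top [ 0.4828 -0.1898  0.1907] [[ 0.4615 -0.2104  0.1839]
 [ 0.5049 -0.1703  0.1955]] 230
```

>>> {"method": "move_arm", "body": {"plan": [{"grip": 1, "dx": -0.6, "dy": 0, "dz": -0.55, "yaw": 0}, {"grip": 1, "dx": -0.6, "dy": 0, "dz": -0.55, "yaw": 0}, {"grip": 1, "dx": -0.6, "dy": 0, "dz": -0.55, "yaw": 0}, {"grip": 1, "dx": -0.6, "dy": 0, "dz": -0.55, "yaw": 0}, {"grip": 1, "dx": 0, "dy": 0, "dz": 0, "yaw": 0}]}}

```text
time: 15.88
position: [0.4878, -0.1919, 0.3113]
eef_rot: [-179.9, 45.6, 173.5]
ft_force: [-0.4, -0.5, -1.5]
opening: 0.0449
gripper_force: 41.6
```

Run:
```python
from plan import *
rows([.5,.2,.31],0,14)
```

```text
q [-29.8 -39.  -29.7  56.1  16.3 -16.8] axes x,z [[-0.695, 0.079, -0.715], [0.71, -0.083, -0.699]]
[0.042, 0.698, -0.041, 0.0]
```

>>> {"method": "move_arm", "body": {"plan": [{"grip": 1, "dx": 0.04, "dy": 0.4, "dz": -0.04, "yaw": 0}, {"grip": 1, "dx": 0.04, "dy": 0.75, "dz": -0.04, "yaw": 0}, {"grip": 1, "dx": 0.04, "dy": 0.8, "dz": -0.04, "yaw": 0}, {"grip": 1, "dx": 0.04, "dy": 0.8, "dz": -0.04, "yaw": 0}, {"grip": 1, "dx": 0.04, "dy": 0.8, "dz": -0.04, "yaw": 0}, {"grip": 1, "dx": 0.04, "dy": 0.8, "dz": -0.04, "yaw": 0}, {"grip": 1, "dx": 0.04, "dy": 0.8, "dz": -0.04, "yaw": 0}, {"grip": 1, "dx": 0.04, "dy": 0.8, "dz": -0.04, "yaw": 0}]}}

```text
time: 16.88
position: [0.496, 0.0481, 0.3063]
eef_rot: [-179.9, 45.3, 173.5]
ft_force: [-0.0, 0.1, -1.5]
opening: 0.0449
gripper_force: 41.5
```

>>> {"method": "move_arm", "body": {"plan": [{"grip": 1, "dx": 0.04, "dy": 0.8, "dz": -0.04, "yaw": 0}, {"grip": 1, "dx": 0.04, "dy": 0.8, "dz": -0.04, "yaw": 0}, {"grip": 1, "dx": 0.04, "dy": 0.8, "dz": -0.04, "yaw": 0}, {"grip": 1, "dx": 0.04, "dy": 0.8, "dz": -0.04, "yaw": 0}, {"grip": 1, "dx": 0.04, "dy": 0.5, "dz": -0.04, "yaw": -0.009}, {"grip": 1, "dx": 0, "dy": 0.2, "dz": 0, "yaw": 0}, {"grip": 1, "dx": 0, "dy": 0, "dz": 0, "yaw": 0}]}}

```text
time: 17.75
position: [0.5025, 0.2033, 0.3068]
eef_rot: [-176.6, 45.3, 178.1]
ft_force: [-0.4, 0.5, -2.5]
opening: 0.0446
gripper_force: 41.6
```

Run:
```python
from plan import *
rows([.543,.214,.16],0,6)
```

```text
q [ 36.  -30.6 -24.5  59.4 -28.8  29.5] axes x,z [[-0.703, 0.023, -0.711], [0.707, -0.083, -0.702]]
[0.317, 0.083, 0.545, 0.0]
```

>>> {"method": "move_arm", "body": {"plan": [{"grip": 1, "dx": 0.32, "dy": 0.08, "dz": 0.54, "yaw": 0}, {"grip": 1, "dx": 0.32, "dy": 0.08, "dz": 0.54, "yaw": 0}, {"grip": 1, "dx": 0.32, "dy": 0.08, "dz": 0.54, "yaw": 0}, {"grip": 1, "dx": 0.32, "dy": 0.08, "dz": 0.54, "yaw": 0}, {"grip": 1, "dx": 0.32, "dy": 0.08, "dz": 0.54, "yaw": 0}, {"grip": 1, "dx": 0.32, "dy": 0.08, "dz": 0.54, "yaw": 0}, {"grip": 1, "dx": 0, "dy": 0, "dz": 0, "yaw": 0}]}}

```text
time: 18.62
position: [0.5412, 0.2118, 0.1592]
eef_rot: [-176.5, 45.2, 178.1]
ft_force: [-1.0, -0.0, -1.6]
opening: 0.0447
gripper_force: 41.5
```

```bash
cat > look.py <<'E'
import sys
from plan import *
from station import *
from h import *
def look(out):
    I=[]
    for n,(a,b,c_,e) in dict(scene=(105,225,330,470),top=(80,200,190,330)).items():
        p,d=snapshot(n);c=get_calibration(n);np.savez(f"{n}_{out}.npz",p=p,d=d,K=c["camera_matrix"],T=c["world_from_camera"])
        I.append(cv2.resize(p[a:b,c_:e,::-1],(399,342),interpolation=cv2.INTER_CUBIC))
    cv2.imwrite(f"pics/{out}.png",np.hstack(I))
E
python3 - <<'E'
from look import *
look("l1");rows([.543,.214,.135],0,2)
E
```

```text
q [ 33.9 -25.6 -37.6  40.3 -27.6  27.7] axes x,z [[-0.702, 0.025, -0.712], [0.708, -0.083, -0.701]]
[0.238, 0.03, 0.249, 0.0]
```

View pics/l1.png

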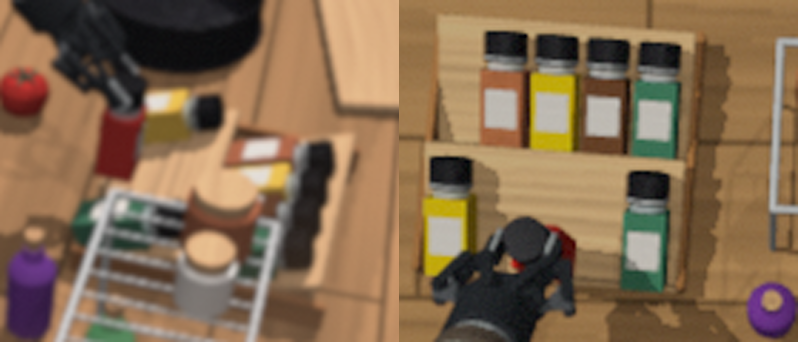

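The jar hangs upright over the front-tier gap, with the top view showing the cap at about (525,240) between yellow and green. I'll lower it to touch.

>>> {"method": "move_arm", "body": {"plan": [{"grip": 1, "dx": 0.15, "dy": 0.02, "dz": 0.17, "yaw": 0}, {"grip": 1, "dx": 0.12, "dy": 0.02, "dz": 0.14, "yaw": 0}, {"grip": 1, "dx": 0.09, "dy": 0.01, "dz": 0.09, "yaw": 0}, {"grip": 1, "dx": 0.06, "dy": 0, "dz": 0.06, "yaw": 0}, {"grip": 1, "dx": 0, "dy": 0, "dz": 0, "yaw": 0}]}}

```text
time: 19.35
position: [0.5432, 0.2143, 0.1366]
eef_rot: [-176.6, 45.4, 178.1]
ft_force: [0.4, 0.7, -2.4]
opening: 0.0447
gripper_force: 41.5
```

>>> {"method": "move_arm", "body": {"plan": [{"grip": 1, "dx": 0.04, "dy": 0, "dz": 0.04, "yaw": 0}, {"grip": 1, "dx": 0.04, "dy": 0, "dz": 0.04, "yaw": 0}, {"grip": 1, "dx": 0.04, "dy": 0, "dz": 0.04, "yaw": 0}, {"grip": 1, "dx": 0, "dy": 0, "dz": 0, "yaw": 0}], "grip_force": 30}}

```text
time: 19.85
position: [0.5454, 0.2143, 0.1349]
eef_rot: [-176.8, 45.8, 177.8]
ft_force: [-6.2, -3.5, 16.1]
opening: 0.0446
gripper_force: 43.5
```

Contact is made (16 N). Now I'll swing along the arc about the base edge.

>>> {"method": "move_arm", "body": {"plan": [{"grip": 1, "dx": -0.19, "dy": 0, "dz": 0.15, "yaw": 0}, {"grip": 1, "dx": -0.19, "dy": 0, "dz": 0.15, "yaw": 0}, {"grip": 1, "dx": -0.16, "dy": 0, "dz": 0.18, "yaw": 0}, {"grip": 1, "dx": -0.16, "dy": 0, "dz": 0.18, "yaw": 0}], "grip_force": 30}}

```text
time: 20.35
position: [0.5835, 0.2109, 0.1351]
eef_rot: [-176.7, 45.7, 177.9]
ft_force: [-2.7, -4.7, 8.2]
opening: 0.0445
gripper_force: 43.3
```

Run:
```python
from look import *
look("l2")
```

```text
(no output)
```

View pics/l2.png

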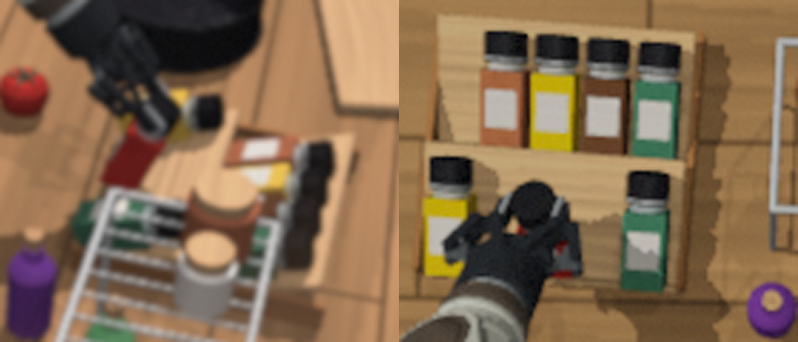

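The scene view shows the jar tipped about 20° with its base edge on the deck, around (120,170). Continuing the swing.

>>> {"method": "move_arm", "body": {"plan": [{"grip": 1, "dx": -0.12, "dy": 0.01, "dz": 0.21, "yaw": 0}, {"grip": 1, "dx": -0.12, "dy": 0.01, "dz": 0.21, "yaw": 0}, {"grip": 1, "dx": -0.08, "dy": 0.01, "dz": 0.22, "yaw": 0}, {"grip": 1, "dx": -0.08, "dy": 0.01, "dz": 0.22, "yaw": 0}]}}

```text
time: 20.95
position: [0.6194, 0.2093, 0.122]
eef_rot: [-176.7, 45.7, 177.9]
ft_force: [0.2, -2.6, 7.8]
opening: 0.0447
gripper_force: 42.8
```

```bash
cat > jar.py <<'E'
from h import *
from station import *
def redjar(n="scene"):
    p,d=snapshot(n);c=get_calibration(n);K,T=np.array(c["camera_matrix"]),np.array(c["world_from_camera"])
    W=world(d,K,T);hsv=cv2.cvtColor(p,cv2.COLOR_RGB2HSV)
    m=((hsv[...,0]<6)|(hsv[...,0]>174))&(hsv[...,1]>150)&(hsv[...,2]>40)&(W[...,0]>.46)&(W[...,0]<.7)&(abs(W[...,1]-.21)<.075)
    return W[m],p,m
if __name__=="__main__":
    np.set_printoptions(precision=4,suppress=True)
    o=get_obs();print("tcp",o["position"],o["eef_rot"],o["ft_force"])
    e=np.radians(-3.5);c0=np.array([.5335,.2159,.008])
    for n in("scene","top"):
        X,p,m=redjar(n);
        if len(X)<5: print(n,len(X));continue
        q=X-c0;a=q[:,0]*np.cos(e)+q[:,1]*np.sin(e);b=-q[:,0]*np.sin(e)+q[:,1]*np.cos(e)
        s,c=np.sin(np.radians(22)),np.cos(np.radians(22))
        u=a*c+q[:,2]*s;h=-a*s+q[:,2]*c
        for k,v in dict(upslope=u,height=h,across=b).items(): print(n,len(X),k,np.percentile(v,[1,10,50,90,99]))
        i=np.argsort(h);lo=i[:max(5,len(i)//20)];print("  lowest: up",u[lo].mean(),"h",h[lo].mean(),"across",b[lo].mean())
        M=np.c_[u,h];w,v=np.linalg.eigh(np.cov(M.T));print("  principal axis vs deck",np.degrees(np.arctan2(v[1,1],v[0,1])))
E
python3 jar.py
```

```text
tcp [0.6194 0.2093 0.122 ] [-176.7168   45.6909  177.9202] [ 0.2472 -2.6113  7.8114]
scene 247 upslope [0.0247 0.0358 0.069  0.0952 0.1075]
scene 247 height [0.0171 0.0271 0.0462 0.0675 0.0811]
scene 247 across [-0.0354 -0.031  -0.0268 -0.0214  0.0023]
  lowest: up 0.055048125526240464 h 0.018835493847015175 across -0.026865641342589897
  principal axis vs deck -154.67955743305785
top 84 upslope [0.0187 0.0228 0.0356 0.0792 0.0963]
top 84 height [0.0122 0.0272 0.0485 0.0717 0.185 ]
top 84 across [-0.0346 -0.0266 -0.024  -0.0096 -0.0026]
  lowest: up 0.04174957472198101 h 0.014933478449190653 across -0.02601932997679881
  principal axis vs deck 62.17676177017459
```

Tipped about 43° with the base edge 35 mm up-slope of the lip. I'll unload it slightly and shift it down-slope to about 11 mm before finishing the swing.

>>> {"method": "move_arm", "body": {"plan": [{"grip": 1, "dx": -0.05, "dy": 0, "dz": -0.13, "yaw": 0}, {"grip": 1, "dx": 0.14, "dy": 0.02, "dz": -0.06, "yaw": 0}, {"grip": 1, "dx": 0.14, "dy": 0.02, "dz": -0.06, "yaw": 0}, {"grip": 1, "dx": 0.14, "dy": 0.02, "dz": -0.06, "yaw": 0}, {"grip": 1, "dx": 0.14, "dy": 0.02, "dz": -0.06, "yaw": 0}, {"grip": 1, "dx": 0, "dy": 0, "dz": 0, "yaw": 0}]}}

```text
time: 21.8
position: [0.5923, 0.2146, 0.114]
eef_rot: [-176.6, 45.3, 178.1]
ft_force: [0.1, -0.1, -1.1]
opening: 0.0447
gripper_force: 42.0
```

```bash
python3 jar.py
```

```text
tcp [0.5923 0.2146 0.114 ] [-176.6257   45.3486  178.1192] [ 0.1365 -0.0525 -1.1313]
scene 239 upslope [-0.0027  0.0097  0.0433  0.0679  0.0795]
scene 239 height [0.0205 0.0286 0.0473 0.0707 0.0809]
scene 239 across [-0.0314 -0.0271 -0.0229 -0.0173 -0.0041]
  lowest: up 0.02396263236965099 h 0.021526055122271077 across -0.02325637521499212
  principal axis vs deck -152.6670341717768
top 75 upslope [-0.0108 -0.0061  0.0055  0.0511  0.0646]
top 75 height [0.0152 0.0325 0.0483 0.0738 0.1842]
top 75 across [-0.0284 -0.0224 -0.0196 -0.0049  0.001 ]
  lowest: up 0.006688150792625383 h 0.018901703521110765 across -0.021412675142689595
  principal axis vs deck 60.65711700451477
```

>>> {"method": "move_arm", "body": {"plan": [{"grip": 1, "dx": 0.04, "dy": 0, "dz": 0.1, "yaw": 0}, {"grip": 1, "dx": -0.04, "dy": 0.01, "dz": 0.22, "yaw": 0}, {"grip": 1, "dx": -0.04, "dy": 0.01, "dz": 0.22, "yaw": 0}, {"grip": 1, "dx": -0.01, "dy": 0.01, "dz": 0.21, "yaw": 0}, {"grip": 1, "dx": -0.01, "dy": 0.01, "dz": 0.21, "yaw": 0}]}}

```text
time: 22.52
position: [0.6231, 0.2128, 0.0905]
eef_rot: [-176.7, 45.5, 178.0]
ft_force: [0.5, -2.0, 4.2]
opening: 0.0446
gripper_force: 42.4
```

```bash
python3 jar.py
```

```text
tcp [0.6231 0.2128 0.0905] [-176.7089   45.5197  177.9827] [ 0.5338 -2.0046  4.1875]
scene 233 upslope [0.0058 0.0139 0.0506 0.0823 0.0902]
scene 233 height [0.0148 0.0207 0.0377 0.0508 0.0687]
scene 233 across [-0.0434 -0.0263 -0.0218 -0.0141  0.0143]
  lowest: up 0.04954698515744332 h 0.015740888906999782 across -0.02129484696551743
  principal axis vs deck 176.3597579149708
top 98 upslope [0.0029 0.0057 0.0199 0.0455 0.0726]
top 98 height [0.0071 0.0141 0.0446 0.0511 0.179 ]
top 98 across [-0.027  -0.0203 -0.0185 -0.0056  0.    ]
  lowest: up 0.02859186371309358 h 0.0090795813926881 across -0.019645965172108037
  principal axis vs deck 81.44039898928904
```

>>> {"method": "move_arm", "body": {"plan": [{"grip": 1, "dx": 0.02, "dy": 0.01, "dz": 0.15, "yaw": 0}, {"grip": 1, "dx": 0.03, "dy": 0.01, "dz": 0.15, "yaw": 0}, {"grip": 1, "dx": 0.02, "dy": 0, "dz": 0.08, "yaw": 0}, {"grip": 1, "dx": 0, "dy": 0, "dz": 0, "yaw": 0}]}}

```text
time: 23.12
position: [0.6306, 0.2125, 0.0761]
eef_rot: [-176.6, 45.3, 178.1]
ft_force: [0.0, -0.0, 3.9]
opening: 0.045
gripper_force: 42.6
```

```bash
python3 jar.py
```

```text
tcp [0.6306 0.2125 0.0761] [-176.6476   45.3424  178.0844] [ 0.042  -0.0111  3.8847]
scene 221 upslope [0.0062 0.0129 0.0455 0.0826 0.0911]
scene 221 height [0.0088 0.0167 0.0316 0.0459 0.065 ]
scene 221 across [-0.0548 -0.0257 -0.0205 -0.0072  0.0208]
  lowest: up 0.06966328011628223 h 0.010692688228477227 across -0.020525184308370213
  principal axis vs deck 168.40879704464928
top 100 upslope [0.0033 0.0076 0.0228 0.0492 0.0739]
top 100 height [0.0038 0.0099 0.0437 0.0489 0.1654]
top 100 across [-0.0273 -0.0196 -0.018  -0.0065 -0.0022]
  lowest: up 0.03065495270061471 h 0.004642739625018773 across -0.018752906217707088
  principal axis vs deck 88.67746930641579
```

Nearly lying, with the cap axis about 23 mm above the deck. Sliding down-slope to the lip.

>>> {"method": "move_arm", "body": {"plan": [{"grip": 1, "dx": 0.05, "dy": 0, "dz": -0.02, "yaw": 0}, {"grip": 1, "dx": 0.05, "dy": 0, "dz": -0.02, "yaw": 0}, {"grip": 1, "dx": 0.05, "dy": 0, "dz": -0.02, "yaw": 0}, {"grip": 1, "dx": 0.03, "dy": 0, "dz": -0.01, "yaw": 0}]}}

```text
time: 23.72
position: [0.6266, 0.2128, 0.078]
eef_rot: [-176.8, 45.9, 177.8]
ft_force: [16.6, -5.6, 10.0]
opening: 0.0446
gripper_force: 42.0
```

```bash
python3 jar.py
```

```text
tcp [0.6266 0.2128 0.078 ] [-176.8129   45.8774  177.7876] [16.5995 -5.6122 10.0014]
scene 226 upslope [0.0033 0.0104 0.0448 0.0795 0.087 ]
scene 226 height [0.01   0.0159 0.0335 0.0462 0.0694]
scene 226 across [-0.0533 -0.026  -0.0205 -0.0079  0.0202]
  lowest: up 0.06704471049293846 h 0.01060558393201914 across -0.019049445592417016
  principal axis vs deck 170.47358289034824
top 98 upslope [-0.0006  0.0039  0.0179  0.0449  0.0712]
top 98 height [0.0033 0.0085 0.0433 0.0496 0.1642]
top 98 across [-0.0315 -0.0194 -0.0183 -0.0064 -0.0024]
  lowest: up 0.01786521463956408 h 0.004073094479050297 across -0.0189560125379696
  principal axis vs deck 80.39401768439654
```

>>> {"method": "move_arm", "body": {"plan": [{"grip": 1, "dx": -0.03, "dy": 0, "dz": 0.02, "yaw": 0}, {"grip": 1, "dx": 0.02, "dy": 0, "dz": 0.06, "yaw": 0}, {"grip": 1, "dx": 0, "dy": 0, "dz": 0, "yaw": 0}]}}

```text
time: 24.2
position: [0.6285, 0.2126, 0.075]
eef_rot: [-176.8, 45.8, 177.8]
ft_force: [10.2, -2.6, 9.3]
opening: 0.0446
gripper_force: 42.6
```

>>> {"method": "move_arm", "body": {"plan": [{"grip": 1, "dx": -0.03, "dy": 0, "dz": -0.01, "yaw": 0}, {"grip": 0.42, "dx": 0, "dy": 0, "dz": 0, "yaw": 0}, {"grip": 0.38, "dx": 0, "dy": 0, "dz": 0, "yaw": 0}, {"grip": 0.3, "dx": 0, "dy": 0, "dz": 0, "yaw": 0}, {"grip": 0.25, "dx": 0, "dy": 0, "dz": 0, "yaw": 0}, {"grip": 0.25, "dx": 0, "dy": 0, "dz": 0, "yaw": 0}]}}

```text
time: 24.95
position: [0.6267, 0.2126, 0.0723]
eef_rot: [-176.6, 45.4, 178.1]
ft_force: [-0.3, -0.1, 0.0]
opening: 0.0636
gripper_force: 0.0
```

```bash
python3 jar.py
```

```text
tcp [0.6267 0.2126 0.0723] [-176.638    45.3607  178.087 ] [-0.3282 -0.1389  0.0063]
scene 214 upslope [0.0044 0.0122 0.0449 0.0828 0.0954]
scene 214 height [0.0054 0.0137 0.0318 0.0462 0.0693]
scene 214 across [-0.0614 -0.0264 -0.0214 -0.004   0.022 ]
  lowest: up 0.07461112859723273 h 0.006614641162691201 across -0.019663315877880096
  principal axis vs deck 168.94882180565054
top 82 upslope [0.0036 0.0059 0.0193 0.0416 0.0627]
top 82 height [0.0016 0.011  0.043  0.0485 0.1516]
top 82 across [-0.0302 -0.0199 -0.0183 -0.0083 -0.0028]
  lowest: up 0.02342883500775827 h 0.0034120072211184225 across -0.01869500409525935
  principal axis vs deck 76.76724726268728
```

Released with no force on the tool. Withdrawing along the tool axis.

>>> {"method": "move_arm", "body": {"plan": [{"grip": 0.25, "dx": 0, "dy": 0, "dz": -0.2, "yaw": 0}, {"grip": 0.25, "dx": 0, "dy": 0, "dz": -0.4, "yaw": 0}, {"grip": 0.25, "dx": 0, "dy": 0, "dz": -0.6, "yaw": 0}, {"grip": 0.25, "dx": 0, "dy": 0, "dz": -0.6, "yaw": 0}, {"grip": 0.25, "dx": -0.5, "dy": 0, "dz": -0.6, "yaw": 0}, {"grip": 0.25, "dx": -0.5, "dy": 0, "dz": -0.6, "yaw": 0}, {"grip": 0.25, "dx": -0.2, "dy": 0, "dz": -0.5, "yaw": 0}, {"grip": 0.25, "dx": 0, "dy": 0, "dz": 0, "yaw": 0}]}}

```text
time: 26.05
position: [0.5613, 0.2236, 0.2081]
eef_rot: [-176.9, 45.6, 178.0]
ft_force: [0.4, -0.7, -0.3]
opening: 0.064
gripper_force: 0.0
```

```bash
python3 jar.py; python3 -c "
from look import *
look('l3')"
```

```text
tcp [0.5613 0.2236 0.2081] [-176.8556   45.5875  177.9681] [ 0.3798 -0.734  -0.2621]
scene 248 upslope [0.0054 0.0121 0.0525 0.0821 0.0862]
scene 248 height [0.0037 0.0156 0.0354 0.0454 0.048 ]
scene 248 across [-0.0271 -0.0246 -0.0197  0.0067  0.023 ]
  lowest: up 0.07029634576666777 h 0.006360892849117963 across -0.017828976426454132
  principal axis vs deck 173.22900695103644
top 146 upslope [0.0052 0.0158 0.0685 0.0831 0.0906]
top 146 height [0.0057 0.0113 0.0425 0.0481 0.2239]
top 146 across [-0.0443 -0.0197 -0.0182  0.0195  0.0228]
  lowest: up 0.039228812648258914 h 0.006308121459135023 across -0.018860570380063897
  principal axis vs deck 72.20630737971389
```

View pics/l3.png

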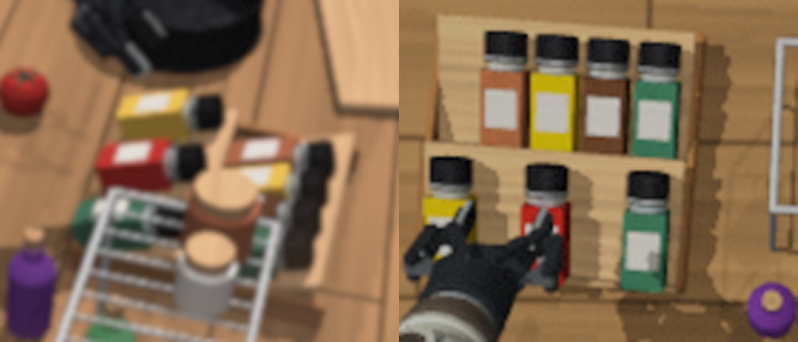

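The scene view shows the red jar lying between yellow and green, label up. I'll move the arm clear and compare it with its neighbours numerically.

>>> {"method": "move_arm", "body": {"plan": [{"grip": 0.25, "dx": -0.6, "dy": 0, "dz": -0.6, "yaw": 0}, {"grip": 0.25, "dx": -0.6, "dy": 0, "dz": -0.6, "yaw": 0}, {"grip": 0.25, "dx": -0.6, "dy": -0.5, "dz": -0.6, "yaw": 0}, {"grip": 0.25, "dx": 0, "dy": -0.9, "dz": -0.3, "yaw": 0}, {"grip": 0.25, "dx": 0, "dy": -0.9, "dz": -0.3, "yaw": 0}, {"grip": 0.25, "dx": 0, "dy": -0.9, "dz": -0.3, "yaw": 0}, {"grip": 0.25, "dx": 0, "dy": -0.9, "dz": 0, "yaw": 0}, {"grip": 0.25, "dx": 0, "dy": -0.5, "dz": 0, "yaw": 0}]}}

```text
time: 27.25
position: [0.5213, 0.0452, 0.3387]
eef_rot: [-176.6, 45.3, 178.0]
ft_force: [0.4, -0.1, 0.1]
opening: 0.0641
gripper_force: 0.0
```

Run:
```python
from h import *
from station import *
np.set_printoptions(precision=4,suppress=True)
p,d=snapshot("top");c=get_calibration("top");W=world(d,np.array(c["camera_matrix"]),np.array(c["world_from_camera"]))
s=np.array([.3946,-.0239,-.1971]);n=np.array([-s[0],-s[1],1]);n/=np.linalg.norm(n)
X=W.reshape(-1,3);h=X@n-s[2]*n[2];e=np.radians(-3.5);ux=np.array([np.cos(e),np.sin(e)]);uy=np.array([-ux[1],ux[0]])
for nm,(y0,y1) in dict(turm=(.27,.36),red=(.17,.26),bas=(.06,.15)).items():
    m=(h>.036)&(h<.056)&(X[:,1]>y0)&(X[:,1]<y1)&(X[:,0]>.5)&(X[:,0]<.66);q=X[m][:,:2];a=q@ux;b=q@uy
    w,v=np.linalg.eigh(np.cov(q.T))
    print(nm,m.sum(),np.median(h[m]),"along",np.percentile(a,[1,50,99]),"across",np.percentile(b,[1,50,99]),"yaw",np.degrees(np.arctan(v[1,1]/v[0,1])))
    f=np.linalg.lstsq(np.c_[a-a.mean(),b-b.mean(),np.ones(len(a))],h[m],rcond=None)[0];print("  tilt deg",np.degrees(f[:2]))
p0=np.load("top0.npz")["p"].astype(int);D=np.abs(p.astype(int)-p0).max(2);print("oil/salt diff",D[145:180,330:362].max(),D[145:180,400:440].max(),get_obs()["position"],get_obs()["time"])
```

```text
turm 599 0.04553238356812381 along [0.5043 0.5578 0.6193] across [0.3304 0.3523 0.3767] yaw -3.0593269381884265
  tilt deg [-2.0572  0.4165]
red 592 0.04547011090388088 along [0.5035 0.5557 0.6176] across [0.2287 0.2507 0.274 ] yaw -3.3827526630843843
  tilt deg [-1.2054  2.01  ]
bas 313 0.04497093391694024 along [0.5173 0.5823 0.6199] across [0.1213 0.1374 0.1665] yaw 2.800883169563084
  tilt deg [-2.7309  1.5699]
oil/salt diff 9 59 [0.5212 0.0441 0.3388] 27.3
```

```bash
python3 -c "
from station import *
print(job_done())"
```

```text
the job is handed in; nothing more can be done
None
```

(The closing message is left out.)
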